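Seat the grinding cone in the nut mill and check that it rocks free

TASK

Reassemble the washed nut mill: lift the steel grinding cone with the red knob off the tray, set it upright in the mill's tapered cup and press it down with about 15 N so that it beds home (less than 12 N does not bed it, more than 25 N marks the taper). Then check that it rocks free: rock the seated cone to the left stop and then to the right stop as seen from the robot, still under 25 N, and let go so that it stands level and square in the cup. Leave the brass spare cone and the other things where they are.

Things in the scene. Friction and masses are not known exactly. Their poses are not given: they have to be found in the camera images.
- cone_knob (a point): Point on the axis of the steel grinding cone with the red knob, in the knob, 62 mm above the foot; z up along the axis. Loose, 280 to 520 g. Flat foot 28 mm across, widening to 68 mm across at 36 mm height, straight rim to 42 mm, then an upright round knob 26 mm across from 42 to 82 mm height. Stands on its foot on the tray; grip it by the knob.
- cone: The same cone; origin at the centre of its foot, z up along its axis.
- spare_knob (a point): The spare cone: brass with a black knob, same shape and size, stands on the same tray beside the steel one, axes 120 mm apart; either may be on either side. Leave it alone. Point in its knob, 62 mm above its foot.
- mill: The purple nut mill, fixed: base 200 x 130 x 25 mm, two bearing posts at x = +-78 mm, 112 mm high, carrying a rocking cradle with the steel cup. The cup rides on stiff disc springs that give under load (about 8 N per mm, 7 mm travel). Origin: centre of the underside; x along the rocking axis, y to the left (turned up to 0.4 rad from the robot's axes), z up.
- seat (a point): Point on the rocking axis and the cup's axis, 100 mm above the mill's underside, tilting with the cradle: z up along the cup's axis, x along the rocking axis. The cup, 67 mm across at its open top, has the cone's taper. Its height is a hidden setting, not measured: with the cone home the knob point is 54 mm above here, give or take 14 mm, so seating must be felt.
- cradle (a joint): Rocking angle of the cradle (with cup and cone) in rad about the x axis through seat: 0 level, + when the knob leans to the left (mill's +y), - to the right; stops at +-0.16. A weak spring (0.7 N m per rad) brings it back to level when it is let go.
- tray: Aluminium tray, fixed, 170 x 260 mm, 14 mm rim, floor about 4 mm above the table; origin at the centre of its underside.
- nut: Brass lock nut, 30 mm across, 8 mm high, loose on the tray. Leave it.
- bowl: Steel bowl, 130 mm across, bystander.
- jar: Amber jar, 70 mm across, 100 mm high, bystander.
- jug: Clear jug with a handle, 90 mm across, 110 mm high, bystander.
- brush: Brush lying on the table, bystander.
- spatula: Spatula lying on the table, bystander.
- bottle: Squat blue bottle, 68 mm across, 105 mm high, bystander.
Mind the look-alikes: they are no part of the job. What is shaped like the cone but purple is not meant.

How it is judged:
By the outcome, as a careful person would: the job done as asked, in the order asked, and still so for the second after the job is handed in, with the robot touching nothing.
It also fails if it takes over 67 s, if anything falls off the work surface, if the arm or the gripper's body presses on something with over 40 N, if the wrist force passes 120 N, or if a joint passes its speed limit or range.

ROBOT

A 6-joint arm with a two-finger parallel gripper is mounted at the origin on the work surface. World frame = base frame: x ahead of the robot, y to its left, z up, the work surface at z = 0. Lengths are in m, angles in degrees, forces in N, time in s.
With the tool pointing down it reaches from about 0.325 to 0.85 m from the base axis. Payload 15.5 kg.
Tool frame: the origin (TCP) lies at the very end of the fingers, on their centre line; the grasp point (between the pads) lies arm.grip_depth behind it (arm.grip_depth is the distance from the TCP to the grasp point, in m); z points along the fingers, y is the line along which they close (so a half turn about z gives the same grasp; the last joint's range is limited). The gripper opens to 91 mm and grips with 3 to 60 N. Pads are 32 mm wide; open, the fingers measure 118 mm over their backs; the gripper's body (76 mm by 178 mm) begins 60 mm behind the grasp point.
Start: joints at [60.017, 28.281, 77.091, -0, 74.628, -5.472], TCP at [0.259, 0.569, 0.214] pointing down, gripper open.
Joint ranges: [-166.48, 166.48], [-47.26, 123.95], [12.59, 153.08], [-70.14, 250.14], [6.76, 159.57], [-176.63, 176.63]. Speed limits (degrees/s): [108.29, 108.29, 147.25, 172.46, 172.46, 172.46].

INTERFACE

Orientations are given as a 3x3 rotation matrix whose columns are the frame's x, y, z axes.
In Python, from rig import arm gives the robot as it stands. Calls block until the motion is done:
- arm.move_to(position, orientation): joint-space move of the TCP to a pose.
- arm.move_l(position, orientation=None, feed=0.15): straight line of the TCP; orientation=None keeps the orientation; feed is the mean speed in m/s.
- arm.move_joints(angles): joint-space move.
- arm.grip(opening): finger opening in m; the grip force is fixed at half the most; returns when the fingers have stopped.
- arm.sleep(seconds).
- arm.solve_ik(position, orientation): joint angles nearest the present ones, or None.
- arm.snapshot(name): name is "side" or "top" or "wrist"; returns the picture (420x560x3 uint8, red, green, blue); there is no depth.
- arm.get_calibration(name): a dict with "intrinsics" (3x3 intrinsics, pixels), "k1" (the pictures are not rectified: a ray, as slopes to the right and down, at radius r is drawn at 1 + k1 r^2 times it, then the intrinsics apply), "cam_to_world" (4x4, takes a point from camera to world coordinates). Camera axes: x right, y down, z forward; pixel columns grow to the right and rows downward; lengths in m; the calibration is good to about 2 mm. A picture is of the moment at which its call begins: read the wrist's pose just before it. get_calibration takes no time and is no camera call; for the wrist camera it gives the pose at the moment of the call.
A pose or a line that the arm cannot do raises arm.Unreachable and nothing moves.
- arm.sign_off(): hands the job in; it is judged then, once.
Readings, each from a call of its own:
- arm.current_t(): time.
- arm.current_joint_positions(): joint angles.
- arm.current_dq(): joint speeds.
- arm.current_tau(): joint torques, N m.
- arm.current_ee_pos(): TCP position.
- arm.current_tool_rot(): TCP orientation.
- arm.current_force(): force on the tool from outside, world axes, zero at the start.
- arm.current_torque(): the same for the moment, N m.
- arm.current_width(): finger opening in m.
- arm.current_grasp_force(): force on a finger pad.
Only numpy, scipy, OpenCV 4.12 (cv2) and the standard library are available. Lean on these libraries where they do the work, as an engineer would, in place of code of your own. Each camera call takes 0.05 s, during which the arm holds its last target. There are 200 camera calls.

## Working session

There is one attempt and no reset: what is moved stays moved. The work goes in short steps, each a Python script; the robot and the scene stay as the last script left them, time stands still between calls to the robot, and variables do not carry over. Pictures are saved under pics/ and viewed, at most 10 in all, crops included, and the job is handed in when it is done.

```bash
mkdir -p pics; cat > h.py <<'E'
import numpy as np, cv2
from rig import arm
def snap(n,f):
    c=arm.get_calibration(n); p=arm.snapshot(n); cv2.imwrite(f'pics/{f}.png',p[:,:,::-1]); np.savez(f'pics/{f}.npz',K=c['intrinsics'],k=c['k1'],T=c['cam_to_world'],p=p); return p
def ray(f,u,v):
    d=np.load(f'pics/{f}.npz'); K=d['K'];T=d['T']
    s=cv2.undistortPoints(np.array([[[u,v]]],float),K,np.array([float(d['k']),0,0,0]),None,None,None)
    s=cv2.undistortPointsIter(np.array([[[u,v]]],float),K,np.array([float(d['k']),0,0,0]),None,None,(3,100,1e-10)).ravel() if hasattr(cv2,'undistortPointsIter') else s.ravel()
    return T[:3,3],T[:3,:3]@np.array([s[0],s[1],1.])
def atz(f,u,v,z):
    o,r=ray(f,u,v); return o+r*(z-o[2])/r[2]
def proj(f,P):
    d=np.load(f'pics/{f}.npz');T=np.linalg.inv(d['T'])
    return cv2.projectPoints(np.array([P],float),cv2.Rodrigues(T[:3,:3])[0],T[:3,3],d['K'],np.array([float(d['k']),0,0,0]))[0].ravel()
def tri(L):
    A=np.zeros((3,3));b=np.zeros(3)
    for f,u,v in L:
        o,r=ray(f,u,v);r=r/np.linalg.norm(r);M=np.eye(3)-np.outer(r,r);A+=M;b+=M@o
    return np.linalg.solve(A,b)
def down(a):  # closing line y at angle a (rad) from world y
    c,s=np.cos(a),np.sin(a); return np.array([[-c,-s,0],[-s,c,0],[0,0,-1.]]) 
E
python3 - <<'E'
from h import *
a=snap('top','top0');b=snap('side','side0')
print(arm.grip_depth,arm.current_tool_rot(),arm.current_t(),arm.current_force())
for n in('top','side'):
  c=arm.get_calibration(n);print(c['cam_to_world'][:3,3],c['k1'])
E
```

```text
0.0188 [[-9.09872871e-01  4.14886840e-01 -5.19025292e-04]
 [ 4.14887153e-01  9.09872427e-01 -9.03674942e-04]
 [ 9.73239619e-05 -1.03756624e-03 -9.99999457e-01]] 0.1 [-0.15397732 -0.0261412   0.08719024]
[0.46857928 0.00688371 1.58275494] -0.0525328750106872
[-0.13365569 -0.89554009  0.91123586] -0.03522051990311134
```

View pics/top0.png

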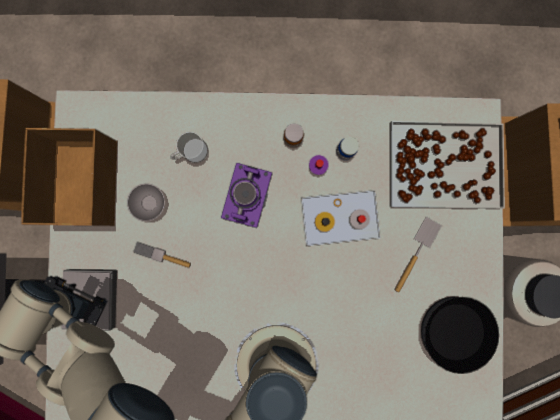

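View pics/side0.png

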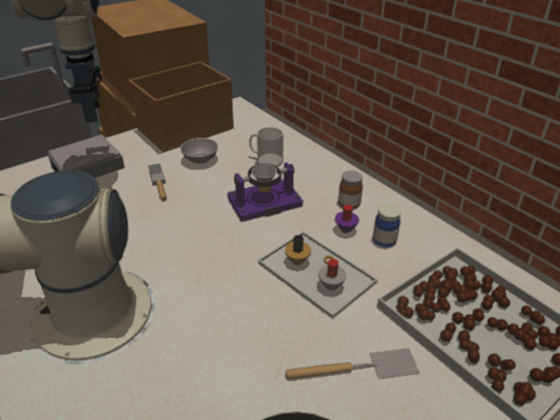

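The top view shows the steel cone with the red knob at about (361,219), the brass one at (324,222), a purple decoy at (319,163), and the mill cup at (245,193). In the side view the red knob is at (333,267) and the cup at (264,176). I'll enlarge both views.

```bash
python3 - <<'E'
from h import *
a=cv2.imread('pics/top0.png')[150:262,210:390];b=cv2.imread('pics/side0.png')[140:320,220:400]
a=cv2.resize(a,None,fx=4.4,fy=4.4,interpolation=cv2.INTER_CUBIC);b=cv2.resize(b,None,fx=3.3,fy=3.3,interpolation=cv2.INTER_CUBIC)
cv2.imwrite('pics/ta.png',a);cv2.imwrite('pics/sb.png',b)
# red knob blobs
for f in('top0','side0'):
  p=np.load(f'pics/{f}.npz')['p'].astype(int);m=((p[:,:,0]>130)&(p[:,:,1]<70)&(p[:,:,2]<80)).astype(np.uint8)
  n,l,s,c=cv2.connectedComponentsWithStats(m);print(f,[(s[i].tolist(),c[i].round(1).tolist()) for i in range(1,n) if s[i,4]>15])
E
```

```text
top0 [([317, 160, 6, 7, 37], [319.4, 162.8]), ([359, 215, 7, 7, 36], [361.7, 218.3])]
side0 [([344, 205, 8, 5, 30], [347.5, 206.8]), ([329, 259, 9, 6, 44], [333.0, 261.7])]
```

View pics/ta.png

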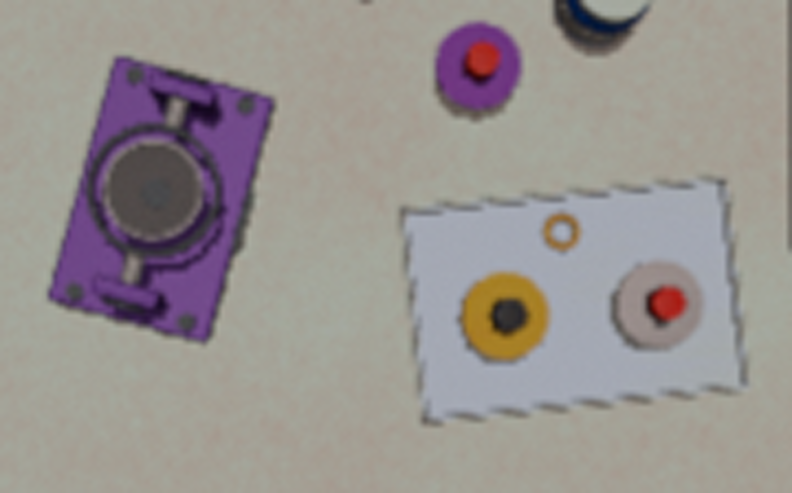

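View pics/sb.png

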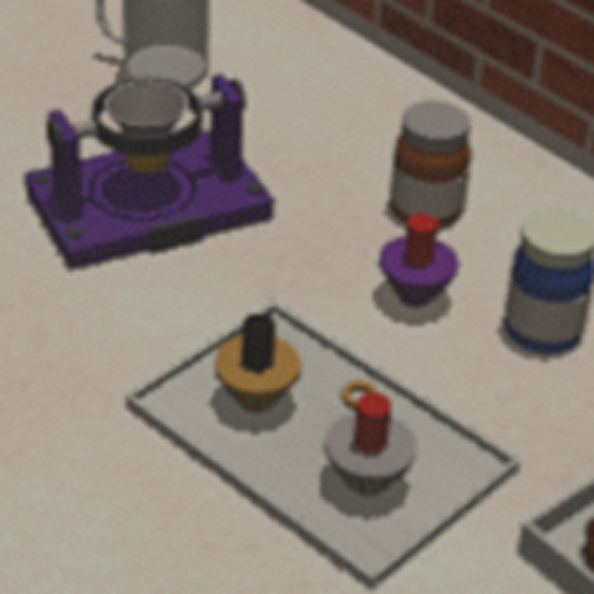

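```bash
python3 - <<'E'
from h import *
t=lambda u,v:('top0',(u+.5)/4.4-.5+210,(v+.5)/4.4-.5+150)
s=lambda u,v:('side0',(u+.5)/3.3-.5+220,(v+.5)/3.3-.5+140)
r=lambda x:np.round(x,4)
print('knob top',r(atz(*t(667,302),.086)),r(atz(*s(373,402),.086)),r(tri([t(667,302),s(373,402)])))
print('rim',r(atz(*t(657,305),.046)),r(atz(*s(370,446),.046)))
print('spare top',r(atz(*t(509,315),.086)),r(atz(*s(259,322),.086)))
C=[atz(*t(*c),.025) for c in[(120,57),(273,98),(207,343),(50,298)]]
C=np.array(C);print('base',r(C),r(C.mean(0)));L=(C[0]+C[1]-C[2]-C[3])/2;W=(C[0]+C[3]-C[1]-C[2])/2
print(np.linalg.norm(L),np.linalg.norm(W),np.arctan2(L[1],L[0]),np.arctan2(-W[0],W[1]))
print('cup',r(tri([t(156,190),s(146,105)])),[r(atz(*t(156,190),z)) for z in(.114,.128,.142)],[r(atz(*s(146,105),z)) for z in(.114,.128,.142)])
E
```

```text
knob top [ 0.5041 -0.2742  0.086 ] [ 0.5052 -0.2752  0.086 ] [ 0.5046 -0.2747  0.0859]
rim [ 0.5026 -0.274   0.046 ] [ 0.5026 -0.2789  0.046 ]
spare top [ 0.4929 -0.1552  0.086 ] [ 0.4953 -0.156   0.086 ]
base [[0.6919 0.1446 0.025 ]
 [0.6613 0.0244 0.025 ]
 [0.4693 0.0731 0.025 ]
 [0.5027 0.1956 0.025 ]] [0.5813 0.1094 0.025 ]
0.19702629541331187 0.12545831670232693 -0.2557693231114554 -0.25798700594252116
cup [0.5807 0.1087 0.1142] [array([0.5811, 0.1085, 0.114 ]), array([0.58  , 0.1075, 0.128 ]), array([0.579 , 0.1065, 0.142 ])] [array([0.5805, 0.1092, 0.114 ]), array([0.568 , 0.0916, 0.128 ]), array([0.5554, 0.0739, 0.142 ])]
```

Triangulation agrees closely: the knob top comes out at z 0.0859 against an expected 0.086, and the spare is 0.119 m from the cone against 0.120. The mill base measures 197 x 125 mm, with its centre at (0.581, 0.109) and yaw of about -0.257. Next is the grasp and lift.

```bash
python3 - <<'E'
from h import *
a=-.257;R=down(a);x,y=.5045,-.2745
for z in(.18,.0515):
    print(arm.solve_ik([x,y,z],R))
print(arm.solve_ik([.581,.109,.2],R), arm.solve_ik([.581,.109,.2],R@np.diag([-1,-1,1])))
arm.move_to([x,y,.18],R); print(arm.current_t())
w=snap('wrist','w0')
arm.move_l([x,y,.0515],R,feed=.12)
f0=arm.current_force();arm.grip(.02);print(arm.current_t(),arm.current_width(),arm.current_grasp_force(),arm.current_force()-f0)
arm.move_l([x,y,.22],R,feed=.12)
arm.sleep(.3);print(f0,arm.current_force(),arm.current_ee_pos(),arm.current_t(),arm.current_width())
snap('wrist','w1')
p=np.hstack([cv2.imread('pics/w0.png')[:, 80:480],cv2.imread('pics/w1.png')[:,80:480]]);cv2.imwrite('pics/w01.png',p)
E
```

```text
[-3.45070904e+01  2.62426889e+01  8.68505974e+01 -2.54444375e-14
  6.69067137e+01 -1.09782075e+02]
[-3.45070904e+01  3.59149671e+01  9.36617434e+01 -2.54444375e-14
  5.04232896e+01 -1.09782075e+02]
[ 4.83905702e+00  2.63266419e+01  8.30643941e+01 -2.54444375e-14
  7.06089640e+01 -7.04359276e+01] [ 4.83905702e+00  2.63266419e+01  8.30643941e+01 -2.54444375e-14
  7.06089640e+01  1.09564072e+02]
3.1833
5.4667 0.025047891014125634 29.953254461288452 [-0.46923954  0.21776897  0.92998591]
[ 0.04338678 -0.84510786 -0.85274086] [ 0.01629663 -0.42219765 -4.49234977] [ 0.50444004 -0.27446379  0.2197665 ] 7.325 0.025525013682351046
```

View pics/w01.png

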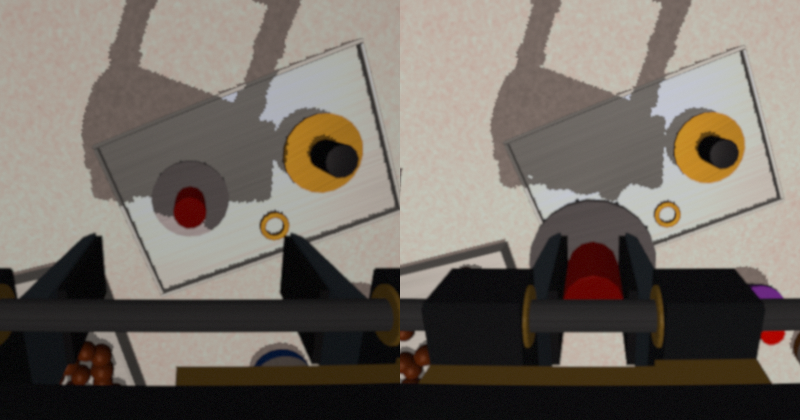

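The right-hand image shows the steel cone with the red knob held upright between the pads at about (590,270). It weighs about 4 N. The brass spare is untouched. Next I carry it over and lower it by feel.

```bash
python3 - <<'E'
from h import *
R=down(-.257)
arm.move_to([.581,.109,.22],R);arm.move_l([.581,.109,.165],R,feed=.1);arm.sleep(.3)
f0=np.mean([arm.current_force() for _ in range(3)],0);print(f0,arm.current_t())
p=np.array([.581,.109,.165]);log=[]
while p[2]>.118:
    F=arm.current_force()-f0
    log.append((p*1e3).round(1).tolist()+F.round(1).tolist()+[round(arm.current_t(),2)])
    if F[2]>6: break
    if F[2]>1.5: p[:2]+=np.clip(F[:2]*1e-4,-.0004,.0004)
    p[2]-=.001 if F[2]<1 else .0003
    arm.move_l(p,R,feed=.02)
np.save('st.npy',np.r_[p,f0])
for l in log[-14:]:print(l)
print(arm.current_ee_pos(),arm.current_torque())
E
```

```text
[ 0.69150263 -0.36566908 -4.48227013] 9.825
[581.0, 109.9, 130.7, 0.9, 2.5, 3.2, 20.32]
[581.1, 110.2, 130.4, 0.7, 0.9, 3.8, 20.57]
[581.1, 110.3, 130.1, -0.4, 1.8, 3.5, 20.82]
[581.1, 110.5, 129.8, 0.6, 1.8, 3.6, 21.07]
[581.2, 110.6, 129.5, 0.7, 2.4, 3.4, 21.32]
[581.2, 110.9, 129.2, 0.7, 1.3, 3.4, 21.57]
[581.3, 111.0, 128.9, 0.2, 1.6, 3.5, 21.82]
[581.3, 111.2, 128.6, 0.2, 1.3, 2.8, 22.07]
[581.3, 111.3, 128.3, 0.2, 1.5, 2.8, 22.32]
[581.4, 111.4, 128.0, 0.6, 1.9, 3.4, 22.57]
[581.4, 111.6, 127.7, 0.9, 1.5, 4.4, 22.82]
[581.5, 111.8, 127.4, 0.6, 0.8, 4.7, 23.07]
[581.6, 111.8, 127.1, -0.1, 0.6, 5.5, 23.32]
[581.6, 111.9, 126.8, 0.4, 0.7, 6.7, 23.57]
[0.58164721 0.11187253 0.12687966] [ 0.07890903 -0.25835866  0.04413145]
```

```bash
python3 - <<'E'
from h import *
R=down(-.257);st=np.load('st.npy');p=st[:3];f0=st[3:]
for i in range(25):
    F=arm.current_force()-f0
    print((p*1e3).round(1),F.round(1),round(arm.current_t(),2))
    if F[2]>16.8: break
    p[:2]+=np.clip(F[:2]*1e-4,-.0003,.0003)
    p[2]-=.0003 if F[2]<13 else .0002
    arm.move_l(p,R,feed=.02)
arm.sleep(.4);F=np.mean([arm.current_force()-f0 for _ in range(4)],0);print(F,arm.current_ee_pos(),arm.current_width(),arm.current_grasp_force())
np.save('st.npy',np.r_[p,f0])
E
```

```text
[581.6 111.9 126.8] [0.4 0.7 6.7] 23.57
[581.6 112.  126.5] [-0.6 -0.2  8. ] 23.82
[581.5 112.  126.2] [ 0.5 -0.1  9.2] 24.07
[581.6 111.9 125.9] [ 0.3 -0.2 11.2] 24.32
[581.6 111.9 125.6] [ 0.1  1.7 13.3] 24.57
[581.6 112.1 125.4] [-0.8 -0.8 11.8] 24.82
[581.5 112.  125.1] [-0.1  0.1 14.1] 25.07
[581.5 112.  124.9] [-0.7 -0.  15.9] 25.32
[581.5 112.  124.7] [-0.6  0.2 16.2] 25.57
[581.4 112.  124.5] [-0.6  0.2 17.2] 25.82
[-0.88497287 -0.22216106 16.70559774] [0.581839   0.11201602 0.12516476] 0.02517909131269061 29.983801245689392
```

```bash
cat > rock.py <<'E'
from h import *
from scipy.spatial.transform import Rotation as Ro
R=down(-.257);st=np.load('st.npy');p=st[:3];f0=st[3:]
mx=np.array([np.cos(.257),-np.sin(.257),0])
def rd(n=3): return np.mean([arm.current_force()-f0 for _ in range(n)],0)
def pose(p,th):
    Q=Ro.from_rotvec(-mx*th).as_matrix(); s=np.array([p[0],p[1],.1]); return s+Q@(p-s),Q@R,Q
def go(p,th):
    a,b,Q=pose(p,th); arm.move_l(a,b,feed=.02); return Q
def rock(p,th,end,step,target=8,mlim=.35):
    m0=arm.current_torque()@mx
    while abs(th-end)>1e-6:
        th+=np.clip(end-th,-step,step); Q=go(p,th); F=rd(); f=Q.T@F; m=arm.current_torque()@mx
        print(round(th,3),(p*1e3).round(1),f.round(1),round(m-m0,2),round(arm.current_t(),2))
        if np.linalg.norm(F)>22 : print('F!');break
        if abs(m-m0)>mlim and abs(th)>.13: print('stop');break
        p[:2]+=np.clip(f[:2]*5e-5,-.0003,.0003); p[2]+=np.clip((f[2]-target)*5e-5,-.0003,.0003)
    return p,th
E
python3 - <<'E'
from rock import *
p[2]-=.0003;go(p,0);arm.sleep(.3);print('press',rd(6),arm.current_torque(),arm.current_torque()@mx)
p[2]+=.0013;go(p,0);arm.sleep(.2);print('relax',rd(6),arm.current_torque()@mx)
p,th=rock(p,0,.08,.02)
np.save('st2.npy',np.r_[p,th]);print(arm.current_t())
E
```

```text
press [-0.72425086 -1.30346973 19.5687543 ] [-0.16248649  0.10708262  0.00576412] -0.18436821346968976
relax [ 0.43197134  0.50531249 12.17777479] -0.08273685511342317
0.02 [581.4 112.  125.5] [ 1.3 -1.  13.3] -0.18 27.48
0.04 [581.5 112.  125.8] [ 0.2 -1.4 10.7] -0.14 27.73
0.06 [581.5 111.9 125.9] [ 0.4 -0.9 10.4] 0.06 27.98
0.08 [581.5 111.9 126. ] [ 1.4 -0.7 10.6] 0.06 28.23
28.225
```

```bash
python3 - <<'E'
from rock import *
s=np.load('st2.npy');p=s[:3];th=s[3]
p,th=rock(p,th,.14,.02,mlim=9)
p,th=rock(p,th,.20,.007,mlim=.3)
np.save('st2.npy',np.r_[p,th]);snap('side','s1');snap('top','t1')
a=cv2.resize(cv2.imread('pics/s1.png')[120:240,200:340],None,fx=3.5,fy=3.5,interpolation=2);b=cv2.resize(cv2.imread('pics/t1.png')[145:245,205:290],None,fx=3.5,fy=3.5,interpolation=2)
c=np.zeros((420,490+b.shape[1],3),np.uint8);c[:,:490]=a;c[:b.shape[0],490:]=b;cv2.imwrite('pics/c1.png',c)
E
```

```text
0.1 [581.6 111.8 126.1] [ 0.4 -0.6 10.4] 0.16 28.48
0.12 [581.6 111.8 126.3] [1.5 1.  9.5] 0.34 28.73
0.14 [581.7 111.9 126.3] [0.6 0.4 9.3] 0.37 28.98
0.147 [581.7 111.9 126.4] [1.7 0.2 8.9] 0.13 29.23
0.154 [581.8 111.9 126.4] [0.7 0.3 8.3] 0.04 29.48
0.161 [581.8 111.9 126.5] [0.2 0.6 7.5] -0.0 29.73
0.168 [581.8 111.9 126.4] [-0.1  0.3  9.1] 0.01 29.98
0.175 [581.8 111.9 126.5] [-0.5 -0.8  8. ] -0.2 30.23
0.182 [581.8 111.9 126.5] [-0.8  0.3  7.7] -0.03 30.48
0.189 [581.8 111.9 126.5] [-0.4 -0.9  7.4] -0.1 30.73
0.196 [581.7 111.9 126.4] [-0.8 -1.2  9.2] -0.05 30.98
0.2 [581.7 111.8 126.5] [-1.2 -0.5  7.7] 0.09 31.23
```

View pics/c1.png

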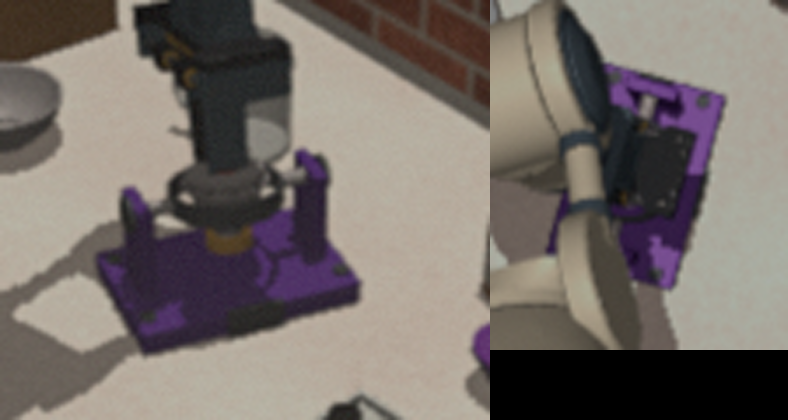

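```bash
python3 - <<'E'
from rock import *
s=np.load('st2.npy');p=s[:3];th=s[3];my=np.array([np.sin(.257),np.cos(.257),0])
def avg(n=6):
    F=[];M=[]
    for _ in range(n): F.append(arm.current_force()-f0);M.append(arm.current_torque());arm.sleep(.02)
    return np.mean(F,0),np.mean(M,0)
def show(l):
    F,M=avg();print(l,'Fmy %.1f Fz %.1f'%(F@my,F[2]),'Mx %.2f My %.2f'%(M@mx,M@my),'tilt',round(float(np.arcsin(-(arm.current_tool_rot()[:,2]@my))),3),round(arm.current_t(),2)); return F
show('th%.3f'%th)
a,b,Q=pose(p,th)
for d in np.arange(.5,3.1,.5)*1e-3:
    arm.move_l(a+my*d,b,feed=.02);F=show('push %.1f'%(d*1e3))
    if abs(F@my)>11 or np.linalg.norm(F)>17:break
arm.move_l(a,b,feed=.02);show('back')
E
```

```text
th0.200 Fmy 1.2 Fz 7.9 Mx 0.49 My -0.11 tilt 0.2 31.43
push 0.5 Fmy -2.3 Fz 8.3 Mx -0.34 My -0.23 tilt 0.2 31.77
push 1.0 Fmy -6.0 Fz 8.9 Mx -1.02 My -0.33 tilt 0.201 32.12
push 1.5 Fmy -8.2 Fz 9.6 Mx -1.58 My -0.38 tilt 0.202 32.48
push 2.0 Fmy -11.2 Fz 10.1 Mx -2.12 My -0.43 tilt 0.202 32.83
back Fmy -0.2 Fz 8.4 Mx -0.01 My -0.19 tilt 0.2 33.17
```

The left stop is confirmed: the lateral reaction builds at about 6 N/mm, up to 11 N. Now the right stop.

```bash
python3 - <<'E'
from rock import *
s=np.load('st2.npy');p=s[:3];th=s[3];my=np.array([np.sin(.257),np.cos(.257),0])
p,th=rock(p,th,-.18,.04,mlim=9)
a,b,Q=pose(p,th)
for d in np.arange(.5,4.1,.5)*1e-3:
    arm.move_l(a-my*d,b,feed=.02);arm.sleep(.1);F=rd(6);print('push',round(d*1e3,1),'Fmy %.1f Fz %.1f'%(F@my,F[2]),round(arm.current_t(),2))
    if abs(F@my)>9 or np.linalg.norm(F)>17:break
arm.move_l(a,b,feed=.02)
p,th=rock(p,th,0,.04,mlim=9)
np.save('st2.npy',np.r_[p,th])
E
```

```text
0.16 [581.6 111.8 126.5] [0.2 0.8 7.8] 0.52 33.42
0.12 [581.7 111.8 126.5] [-0.5  0.1  7. ] 0.41 33.67
0.08 [581.6 111.8 126.4] [-0.2  1.1  7.7] 0.32 33.92
0.04 [581.6 111.9 126.4] [0.8 1.2 9.3] 0.21 34.17
-0.0 [581.7 111.9 126.5] [ 0.4 -0.   7.8] 0.14 34.42
-0.04 [581.7 111.9 126.5] [1.2 1.1 8. ] -0.04 34.67
-0.08 [581.7 112.  126.5] [ 0.9 -0.4  7.4] -0.06 34.92
-0.12 [581.8 112.  126.4] [0.5 0.3 7.7] -0.16 35.17
-0.16 [581.8 112.  126.4] [1.  0.6 8.4] -0.26 35.42
-0.18 [581.9 112.  126.4] [ 1.5 -0.8  8.7] -0.42 35.67
push 0.5 Fmy 1.5 Fz 8.7 36.02
push 1.0 Fmy 7.5 Fz 9.6 36.38
push 1.5 Fmy 9.0 Fz 9.3 36.73
-0.14 [581.9 112.  126.5] [0.2 0.7 7.8] -0.35 37.23
-0.1 [581.9 112.  126.5] [-0.2  1.   8.6] -0.32 37.48
-0.06 [581.9 112.1 126.5] [-0.6  0.5  8.8] -0.29 37.73
-0.02 [581.9 112.1 126.5] [-0.8  0.1  7.9] -0.15 37.98
0.0 [581.9 112.1 126.5] [0.7 1.2 7.5] -0.01 38.23
```

```bash
python3 - <<'E'
from rock import *
s=np.load('st2.npy');p=s[:3]
p[2]+=.0004;go(p,0);arm.sleep(.3);print(rd(6))
arm.grip(.06);print(arm.current_force())
q=p.copy();q[2]=.24;arm.move_l(q,R,feed=.1)
arm.move_joints(np.array(arm.current_joint_positions())+[45,0,0,0,0,0]);arm.sleep(.5)
snap('side','s2');snap('top','t2');print(arm.current_t())
a=cv2.resize(cv2.imread('pics/s2.png')[120:240,200:340],None,fx=3.5,fy=3.5,interpolation=2);b=cv2.resize(cv2.imread('pics/t2.png')[145:245,205:290],None,fx=3.5,fy=3.5,interpolation=2)
c=np.zeros((420,490+b.shape[1],3),np.uint8);c[:,:490]=a;c[:b.shape[0],490:]=b;cv2.imwrite('pics/c2.png',c)
E
```

```text
[0.10467246 0.59395281 4.53237527]
[-0.32032146  0.42230115 -0.62771291]
43.0083
```

View pics/c2.png

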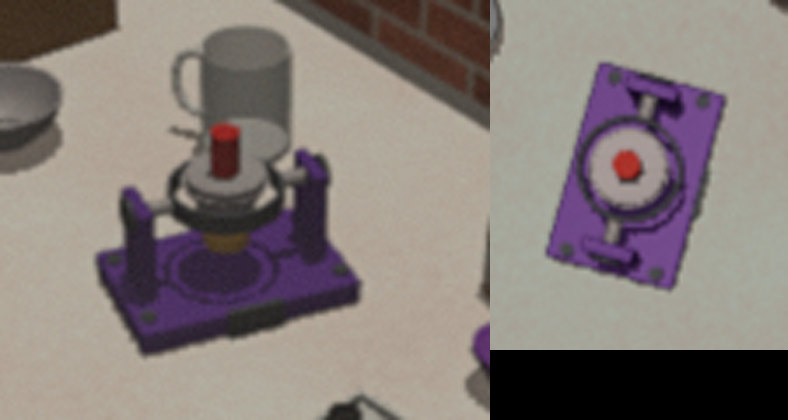

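The cone stands in the cup with the knob upright at about (627,166) in the top view, on the rim centre. I'll check its height and tilt numerically.

```bash
python3 - <<'E'
from h import *
t=lambda u,v:('t2',(u-490+.5)/3.5-.5+205,(v+.5)/3.5-.5+145)
s=lambda u,v:('s2',(u+.5)/3.5-.5+200,(v+.5)/3.5-.5+120)
print('knobtop tri',tri([t(627,165),s(225,131)]).round(4),'rim tri',tri([t(627,167),s(228,178)]).round(4))
for P in([.5815,.112,.1615],[.5815,.112,.1215]):
  a=proj('t2',P);b=proj('s2',P);print(((a-[205,145]+.5)*3.5+[489.5,-.5]).round(1),((b-[200,120]+.5)*3.5-.5).round(1))
E
```

```text
knobtop tri [0.5807 0.1089 0.1632] rim tri [0.5837 0.1117 0.1148]
[624.  163.9] [223.1 130.9]
[627.1 167.4] [223.8 172. ]
```

```bash
python3 -c "
from rig import arm
print(arm.sign_off(),arm.current_t())"
```

```text
the job is handed in; nothing more can be done
the job is handed in; nothing more can be done
```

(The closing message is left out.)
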